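# Secure the faulty cell and set out the drill pack for testing

### The arm

A 7-joint arm with a two-finger parallel gripper is mounted at the origin on the work surface. World frame = base frame: x ahead of the robot, y to its left, z up, the work surface at z = 0. Lengths are in mm, angles in rad, forces in N, time in s.
With the tool pointing down it reaches from about 425 to 975 mm from the base axis. Payload 16.7 kg.
Tool frame: the origin (TCP) lies on the centre line of the jaws, within the pads' length; the fingertips stand 14 mm ahead of it and the grasp point (between the pads) lies 5 mm behind it (ctrl.nose_length is the distance from the TCP to the fingertips, in mm); z points along the fingers, y is the line along which they close (so a half turn about z gives the same grasp; the last joint's range is limited). The gripper opens to 85 mm and grips with 20 to 120 N. Pads are 22 mm wide; open, the fingers measure 114 mm over their backs; the gripper's body (76 mm by 85 mm) begins 54 mm behind the grasp point. The pads swing forward as they close: fully open they stand 13 mm farther back than shut.
Start: joints at [-1.498, 0.426, 0.074, 1.606, -0.034, 1.111, -0.067], TCP at [148.499, 658.426, 245.302] pointing down, gripper open.
Joint ranges: [-2.85, 2.85], [-0.5, 2.14], [-1.23, 1.37], [0.21, 2.46], [-1.02, 4.16], [0.16, 2.05], [-2.73, 2.73]. Speed limits (rad/s): [1.89, 1.89, 2.39, 2.39, 3.01, 3.01, 3.01].

### API

Orientations are given as a unit quaternion [w, x, y, z].
In Python, from rig import ctrl, optics gives the robot as it stands.
- The arm moves only by the tool carry_out, never from a script. Its argument "moves" is a list of rows, each a list of 3 entries, a list of its own where there are three numbers: the shift along the tool's x, y, z in m, then the turn, a rotation vector about the tool's x, y, z in rad, then the closure, from -1 (fully open) to 1 (shut). A call has 1 to 5 rows; each row shifts and turns the commanded pose from where the row before left it, along the tool's axes as they then stand; what a row does not reach is not made up. A row lasts 1/10 s, in which the tool goes at most 50 mm and 8.59 degrees, less where a joint would pass 70% of its speed; a pose out of reach is approached as far as the arm can. A call with a gripper value outside its range is refused whole. The fingers move at their own pace and stop on an object; "grip_force" is the grip in N (left out, the last holds). Time passes only in rows, so rows that do not move let the fingers close. It gives the time, the measured TCP pose, the force, the opening and the grip force at its end, in the units of the state.
- ctrl.state(): the state, without advancing time (a new reading comes with each control period).
- optics.camera(name): name is "scene" or "top" or "wrist"; returns the picture (480x640x3 uint8, blue, green, red); there is no depth.
- optics.camera_info(name): a dict with "fx", "fy", "cx", "cy" (pixels), "xyz" and "orientation" of the camera in the world. Camera axes: x right, y up, looking along -z (the intrinsics and any distortion apply to the point x, -y, -z); pixel columns grow to the right and rows downward; lengths in mm; the calibration is good to about 2 mm. A picture is of the moment at which its call begins: read the wrist's pose just before it. camera_info takes no time and is no camera call; for the wrist camera it gives the pose at the moment of the call.
- ctrl.close_job(): hands the job in; it is judged then, once.
Trained networks look in the newest picture that a camera, given by its name, has taken for a name from the list of things; names that differ only in an ending like _2 or _b are one class to them, and where a whole thing is asked for, a point or a joint stands for the part that bears it (a point fixed in the world has none). Each returns a list of dicts, best first, with "p" (0 to 1); they miss things now and then, are a little off and sometimes report something else, mostly with a low value. They report only what shows in the picture. A call takes as long as a camera call.
- optics.spot_in(camera, thing): "xyz" ([x, y, z] in mm, in the coordinates of the camera as it stood for that picture, good to about 4 mm: the middle of the surface that is visible of it).
- optics.outline_of(camera, thing): "region" (480x640 bool, what is visible of it).
- optics.tip_of(camera, thing): "xyz" ([x, y, z] in mm, in the coordinates of the camera as it stood for that picture, good to about 4 mm: a listed point, or the origin of a listed thing).
The state is a dict: "time_s": time; "qpos": joint angles; "joint_vel": joint speeds; "joint_efforts": joint torques, N m; "ee_pos": TCP position; "ee_rot": TCP orientation; "contact_force": force on the tool from outside, world axes, zero at the start; "ft_torque": the same for the moment, N m; "grip_width": finger opening in mm; "grip_force": force on a finger pad.
Only numpy, scipy, OpenCV 4.12 (cv2) and the standard library are available. Lean on these libraries where they do the work, as an engineer would, in place of code of your own. Each camera call takes 0.05 s, during which the arm holds its last target. There are 200 camera calls.

### The job

Make the faulty cell safe: open the battery box's yellow lid right up, stand the red-capped cell upright inside and shut the lid. Leave the blue drill pack where it lies on the steel tray and, as seen from the robot, stand the green-capped cell on the tray to its left and the white-capped cell to its right, each level with the middle of the pack's side and about 35 mm clear of it. Lay the orange probe flat on top of the pack, centred and lengthwise along it.

Things in the scene. Friction and masses are not known exactly. Their poses are not given: they have to be found in the camera images.
- pack: Blue drill battery pack: block 100 mm long (x), 60 wide (y), 48 high, black terminal insert on its +x end, which points away from the robot (yaw within 0.25 rad); its +y side is its left seen from the robot. 0.45 kg, loose, on the steel tray. Origin: centre of its underside; top flat. 35 mm of clear space puts a cell's axis 78 mm from the origin along y.
- cell_red: Silver cylindrical lithium cell standing upright, 26 mm diameter, 65 mm high, 0.09 kg, top 12 mm capped red, with a small steel nub. The faulty one. Origin: centre of its underside. All three cells start on the rubber mat, whose top is at z = 0.003.
- cell_green: The same cell with a green cap and band. Origin at the centre of its underside.
- cell_white: The same cell with a white cap and band. Origin at the centre of its underside.
- probe: Orange flat-bodied voltage probe lying on the mat: housing 100 mm long (its x), 26 mm wide (its y), 18 mm high, with a 6 mm steel point sticking out 24 mm at its +x end, 9 mm up; 0.08 kg, balances within 5 mm of the middle of the housing. Origin at the centre of the housing's underside.
- tray: Flat steel tray fixed on the mat, 150 mm (its x) by 270 mm (its y), floor 4 mm thick, with a 3 mm wide rim standing 8 mm high above its underside all round. Origin at the centre of its underside; its upper floor is 4 mm above the origin.
- safe_box: Dark steel battery box fixed on the mat, outside 120 mm (x) by 140 mm (y) and 80 mm high, walls and floor 4 mm thick, open at the top under its lid. Origin at the centre of its underside; its +x points away from the robot (turned at most 0.15 rad), the hinge is along its +x rim.
- lid (a joint): Hinge angle of the yellow lid (rad): 0 shut, grows as it opens up and away from the robot, stop at 1.6 (about upright). Stiff friction hinge (0.3 N m): the lid stays at any angle where it is left. The lid is a 122 (x) by 142 mm plate, 8 mm thick.
- lid_handle (a point): Centre of the lid's black handle: round bar 14 mm thick, 40 mm long, parallel to the hinge, on one 12 mm wide post at its middle, 28 mm above the lid's upper face (36 mm above its underside), 95 mm from the hinge. Hold it by its two ends, fingers closing along the hinge direction: it pivots in the fingers as the lid swings. Axes turn with the lid.
- lid_hinge (a point): Midpoint of the lid's hinge line, on the top of the box's +x rim (60 mm from the box's centre along its x, 80 mm up). The hinge axis is its y axis. Axes turn with the lid.

How it is judged (in metres and radians):
On the way, in this order (a step that is already met when the one before it is completed fails the run):
1. the lid of the battery box is opened wide (past 1.2 rad) (value of joint lid above 1.2 rad), for 0.2 s.
2. the red-capped cell stands upright, released, in the box while the lid is open (x of cell_red in the frame of safe_box between -0.05 and 0.05 m and y of cell_red in the frame of safe_box between -0.05 and 0.05 m and z of cell_red in the frame of safe_box between -0.005 and 0.014 m and angle between cell_red's own z axis and vertical below 0.15 rad and linear speed of cell_red below 0.02 m/s and contact force between cell_red and the fingers below 0.1 N and value of joint lid above 1 rad), for 0.2 s.
3. the lid is lowered shut over the red-capped cell (x of cell_red in the frame of safe_box between -0.05 and 0.05 m and y of cell_red in the frame of safe_box between -0.05 and 0.05 m and z of cell_red in the frame of safe_box between -0.005 and 0.014 m and angle between cell_red's own z axis and vertical below 0.15 rad and linear speed of cell_red below 0.02 m/s and contact force between cell_red and the fingers below 0.1 N and value of joint lid below 0.06 rad), for 0.2 s.
At the end, for the whole second after the job is handed in: Red cell upright in box, lid shut within 0.06 rad. Green cell left and white cell right of the pack, upright on the tray, gap 20-50 mm, within 15 mm of its middle. Probe flat on the pack, within 15 mm of centre and 0.2 rad of lengthwise. Pack moved under 15 mm. All released, at rest (all of step 3 and x of cell_green in the frame of pack between -0.015 and 0.015 m and y of cell_green in the frame of pack between 0.063 and 0.093 m and z of cell_green in the frame of tray between -0.001 and 0.008 m and angle between each of cell_green, cell_white, probe's own z axis and vertical below 0.15 rad and linear speed of each of cell_green, cell_white, probe, pack below 0.02 m/s and contact force between each of cell_green, cell_white, probe and the fingers below 0.1 N and x of cell_white in the frame of pack between -0.015 and 0.015 m and y of cell_white in the frame of pack between -0.093 and -0.063 m and z of cell_white in the frame of tray between -0.001 and 0.008 m and horizontal distance between probe and pack below 0.015 m and z of probe in the frame of pack between 0.044 and 0.053 m and angle between the x axis of probe and the x axis of pack, either way round below 0.2 rad and distance of pack from where it was at the start of the episode below 0.015 m); the robot touches nothing.
It fails at once if the drill pack is shoved more than 20 mm from where it lay (distance of pack from where it was at the start of the episode above 0.02 m).
It fails at once if the drill pack is tipped over (angle between pack's own z axis and vertical above 0.3 rad).
It also fails if it takes over 136 s, if anything falls off the work surface, if the arm or the gripper's body presses on something with over 40 N, if the wrist force passes 120 N, or if a joint passes its speed limit or range.

## Working session

There is one attempt and no reset: what is moved stays moved. The work goes in short steps, Python scripts to look and compute and a tool call to move; the robot and the scene stay as the last step left them, time stands still between calls to the robot, and variables do not carry over. Pictures are saved under pics/ and viewed, at most 14 in all, crops included, and the job is handed in when it is done.

Besides the shell and the picture viewer there is one more tool, called after "Call:" as name(argument=value, ...) on one line, values as JSON. carry_out: Moves the arm, as the interface text tells. Its arguments: {"type":"object","properties":{"moves":{"type":"array","items":{"type":"array"}},"grip_force":{"type":"number"}},"required":["moves"]}

```bash
mkdir -p pics; cat > h.py <<'E'
import numpy as np, cv2
from scipy.spatial.transform import Rotation as R
from rig import ctrl, optics
def rot(q): return R.from_quat([q[1],q[2],q[3],q[0]])
def snap(name,save=None):
    ci=optics.camera_info(name); im=optics.camera(name)
    if save: cv2.imwrite('pics/'+save,im)
    return ci,im
def w(ci,p): return rot(ci['orientation']).apply(p)+np.array(ci['xyz'])
def find(name,ci,thing,f='tip_of'):
    return [(round(d['p'],2),w(ci,d['xyz']).round(1).tolist()) for d in getattr(optics,f)(name,thing)[:2]]
def pix2z(ci,u,v,z):
    "pixel to world point on the plane of height z"
    d=rot(ci['orientation']).apply([(u-ci['cx'])/ci['fx'],-(v-ci['cy'])/ci['fy'],-1.])
    o=np.array(ci['xyz']); return o+d*(z-o[2])/d[2]
def proj(ci,P):
    q=rot(ci['orientation']).inv().apply(np.array(P)-np.array(ci['xyz']))
    return np.array([ci['cx']+ci['fx']*q[...,0]/-q[...,2], ci['cy']-ci['fy']*q[...,1]/-q[...,2]])
def mv(target, yaw=None):
    "shift in tool axes (mm) from the current TCP to the target; tool x,y axes in world"
    s=ctrl.state(); r=rot(s['ee_rot']); return r.inv().apply(np.array(target)-np.array(s['ee_pos'])).round(1)
E
python3 - <<'E'
from h import *
s=ctrl.state(); print({k:np.round(v,3).tolist() for k,v in s.items()}, rot(s['ee_rot']).as_matrix().round(3).tolist())
for n in ('scene','top'):
    ci,im=snap(n,n+'0.png'); print(n,ci)
    for t in 'pack cell_red cell_green cell_white probe tray safe_box lid_handle lid_hinge'.split(): print(t,find(n,ci,t))
E
```

```text
{'time_s': 0.0, 'qpos': [-1.499, 0.427, 0.074, 1.607, -0.034, 1.111, -0.067], 'joint_vel': [-0.002, -0.0, -0.001, 0.002, -0.001, -0.001, -0.001], 'joint_efforts': [-0.0, -94.984, 3.76, -46.351, 0.019, 0.01, 0.0], 'ee_pos': [148.41, 658.068, 244.582], 'ee_rot': [-0.0, 0.111, 0.994, -0.001], 'contact_force': [0.957, -0.608, 0.24], 'ft_torque': [-0.041, -0.014, -0.003], 'grip_force': 0.0, 'grip_width': 85.464} [[-0.976, 0.22, -0.0], [0.22, 0.976, -0.001], [-0.0, -0.001, -1.0]]
scene {'fx': 445.35693098333826, 'fy': 445.35693098333826, 'cx': 319.7680713981742, 'cy': 234.97270570842556, 'xyz': array([1068.08009344, -229.15713538,  535.25451024]), 'orientation': array([0.7610243 , 0.3676936 , 0.23837786, 0.47835074])}
pack [(0.65, [593.3, -174.7, 4.0]), (0.62, [578.8, 126.9, 8.8])]
cell_red [(0.61, [437.3, 91.9, 0.7]), (0.21, [647.3, -167.3, 81.5])]
cell_green [(0.65, [432.1, -90.4, 1.6]), (0.57, [438.0, -287.2, 8.3])]
cell_white [(0.62, [436.6, -289.2, 7.9])]
probe [(0.88, [437.1, 289.0, 4.9])]
tray [(0.91, [580.7, 130.5, 4.9]), (0.71, [594.6, -175.9, 2.4])]
safe_box [(0.85, [594.7, -174.6, 4.3]), (0.21, [559.9, -178.0, 127.5])]
lid_handle [(0.87, [562.4, -180.6, 129.8])]
lid_hinge [(0.63, [651.3, -165.7, 83.7])]
top {'fx': 510.0969340278521, 'fy': 510.0969340278521, 'cx': 318.37133862060875, 'cy': 238.01261941973942, 'xyz': array([ 390.66236576,  -14.6524929 , 1127.94387005]), 'orientation': array([-0.70210443, -0.06177676,  0.05211111,  0.70747256])}
pack [(0.61, [577.8, 136.3, 8.5])]
cell_red [(0.58, [440.0, 93.0, 1.5]), (0.32, [576.8, 138.1, 8.7])]
cell_green [(0.59, [434.6, -85.3, -4.3]), (0.47, [585.9, -171.1, 7.2])]
cell_white [(0.54, [441.9, -281.8, 7.1])]
probe [(0.59, [442.4, 291.5, 0.6])]
tray [(0.62, [585.5, 136.2, -0.3])]
safe_box [(0.71, [589.8, -172.0, 8.5]), (0.54, [440.0, 97.5, 1.0])]
lid_handle [(0.9, [562.0, -175.2, 125.5])]
lid_hinge [(0.7, [652.7, -163.4, 85.3])]
```

View pics/top0.png

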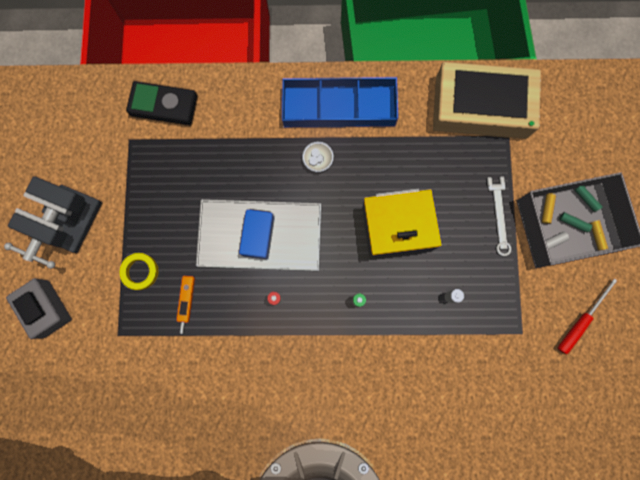

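View pics/scene0.png

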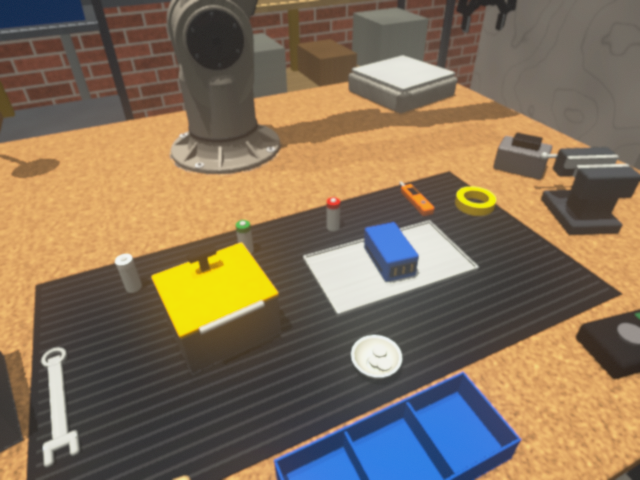

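```bash
cat > fit.py <<'E'
from h import *
from scipy.optimize import minimize
def boxpts(x0,x1,y0,y1,z0,z1): return np.array([[x,y,z] for x in (x0,x1) for y in (y0,y1) for z in (z0,z1)],float)
a=np.linspace(0,2*np.pi,24,endpoint=False)
def cyl(r,h): return np.array([[r*np.cos(t),r*np.sin(t),z] for t in a for z in (0,h)])
def hullmask(ci,P,S=4):
    uv=proj(ci,P).T.astype(np.float32); h=cv2.convexHull(uv)
    m=np.zeros((480*S,640*S),np.uint8); cv2.fillConvexPoly(m,np.round((h*S+(S-1)/2)*16).astype(np.int32),1,shift=4)
    return cv2.resize(m.astype(np.float32),(640,480),interpolation=cv2.INTER_AREA)
def fit(views,pts,x0,z,yaw=True):
    "views: list of (ci, mask)"
    def c(p):
        r=R.from_euler('z',p[2]/50 if yaw else 0); P=r.apply(pts)+[p[0],p[1],z]; e=0
        for ci,m in views:
            h=hullmask(ci,P); e+=1-np.minimum(h,m).sum()/np.maximum(h,m).sum()
        return e/len(views)
    p0=[x0[0],x0[1],x0[2]*50] if yaw else x0[:2]
    sim=np.array([p0]+[np.array(p0)+d for d in np.eye(len(p0))*6])
    s=minimize(c,p0,method='Nelder-Mead',options=dict(initial_simplex=sim,xatol=.1,fatol=1e-4,maxiter=120))
    p=s.x.copy(); 
    if yaw: p[2]/=50
    return p.round(3).tolist(), round(s.fun,3)
E
python3 - <<'E'
from fit import *
V={n:snap(n) for n in ('top','scene')}
J=dict(pack=(boxpts(-50,50,-30,30,0,48),[580,132,0],4+3,1),lid=(boxpts(-117,3,-71,71,0,8),[652,-165,.1],80,1),
 cell_red=(cyl(13,65),[438,92],3,0),cell_green=(cyl(13,65),[434,-88],3,0),cell_white=(cyl(13,65),[438,-286],3,0),probe=(boxpts(-50,50,-13,13,0,18),[440,290,-3.0],3,1),tray=(boxpts(-75,75,-135,135,0,8),[582,132,0],3,1))
for k,(P,x0,z,y) in J.items():
    vs=[]
    for n,(ci,im) in V.items():
        r=optics.outline_of(n,k)
        if not r: print('no',k,n); continue
        # choose the region nearest the guess
        uv=proj(ci,[x0[0],x0[1],z+20])
        b=min(r,key=lambda d:np.hypot(*(np.argwhere(d['region']).mean(0)[::-1]-uv)))
        m=b['region'].astype(np.float32); vs.append((ci,m))
        print(k,n,b['p'],int(m.sum()),fit([(ci,m)],P,x0,z,y))
    print('  both',fit(vs,P,x0,z,y))
print(ctrl.state()['time_s'])
E
```

```text
no pack top
pack scene 0.8 2285 ([575.554, 133.319, -0.191], np.float64(0.074))
  both ([575.554, 133.319, -0.191], np.float64(0.074))
lid top 0.84 4056 ([650.606, -168.033, 0.12], np.float64(0.035))
lid scene 0.67 7359 ([643.501, -167.96, 0.111], np.float64(0.131))
  both ([649.922, -167.544, 0.121], np.float64(0.095))
cell_red top 0.59 148 ([437.326, 92.573], np.float64(0.093))
cell_red scene 0.68 433 ([436.773, 91.438], np.float64(0.072))
  both ([436.646, 91.532], np.float64(0.095))
cell_green top 0.53 132 ([433.373, -84.341], np.float64(0.124))
cell_green scene 0.7 406 ([430.232, -85.205], np.float64(0.231))
  both ([433.33, -85.079], np.float64(0.194))
cell_white top 0.46 206 ([440.151, -286.701], np.float64(0.086))
cell_white scene 0.58 625 ([440.217, -288.152], np.float64(0.078))
  both ([440.271, -287.879], np.float64(0.09))
probe top 0.85 660 ([438.698, 290.232, -3.256], np.float64(0.117))
probe scene 0.74 461 ([436.722, 291.171, -3.296], np.float64(0.209))
  both ([438.584, 290.44, -3.282], np.float64(0.169))
tray top 0.55 6446 ([581.204, 132.71, -0.043], np.float64(0.212))
tray scene 0.58 7421 ([580.61, 131.12, -0.042], np.float64(0.223))
  both ([581.006, 131.919, -0.043], np.float64(0.219))
1.8
```

Call:
carry_out(moves=[[[0, 0, 0], [0, 0, -0.114], -1], [[0, 0, 0], [0, 0, -0.114], -1], [[0, 0, 0], [0, 0, -0.114], -1]], grip_force=30)

```text
time_s: 2.1
ee_pos: [148.5, 658.5, 245.3]
ee_rot: [0.0, -0.062, 0.998, 0.0]
contact_force: [0.2, 0.1, 0.1]
grip_width: 84.9
grip_force: 0.0
```

Call:
carry_out(moves=[[[-0.0286, -0.0395, 0], [0, 0, 0], -1], [[-0.0286, -0.0395, 0], [0, 0, 0], -1], [[-0.0286, -0.0395, 0], [0, 0, 0], -1], [[-0.0286, -0.0395, 0], [0, 0, 0], -1], [[-0.0286, -0.0395, 0], [0, 0, 0], -1]])

```text
time_s: 2.6
ee_pos: [315.3, 477.9, 245.5]
ee_rot: [0.0, -0.06, 0.998, 0.0]
contact_force: [1.3, -0.3, 0.1]
grip_width: 85.4
grip_force: 0.0
```

Call:
carry_out(moves=[[[-0.0286, -0.0395, 0], [0, 0, 0], -1], [[-0.0286, -0.0395, 0], [0, 0, 0], -1], [[-0.0286, -0.0395, 0], [0, 0, 0], -1], [[-0.0286, -0.0395, 0], [0, 0, 0], -1], [[-0.0286, -0.0395, 0], [0, 0, 0], -1]])

```text
time_s: 3.1
ee_pos: [480.9, 298.9, 245.7]
ee_rot: [0.0, -0.06, 0.998, 0.0]
contact_force: [0.8, 1.3, 0.1]
grip_width: 85.3
grip_force: 0.0
```

Call:
carry_out(moves=[[[-0.0007, -0.0484, 0], [0, 0, 0], -1], [[-0.0007, -0.0484, 0], [0, 0, 0], -1], [[-0.0007, -0.0484, 0], [0, 0, 0], -1], [[-0.0007, -0.0484, 0], [0, 0, 0], -1], [[-0.0007, -0.0484, 0], [0, 0, 0], -1]])

```text
time_s: 3.6
ee_pos: [512.3, 58.8, 245.6]
ee_rot: [0.0, -0.06, 0.998, 0.0]
contact_force: [0.8, 0.3, 0.3]
grip_width: 84.9
grip_force: 0.0
```

Call:
carry_out(moves=[[[-0.0007, -0.0484, 0], [0, 0, 0], -1], [[-0.0007, -0.0484, 0], [0, 0, 0], -1], [[-0.0007, -0.0484, 0], [0, 0, 0], -1], [[-0.0007, -0.0484, 0], [0, 0, 0], -1], [[-0.0007, -0.0484, 0], [0, 0, 0], -1]])

```text
time_s: 4.1
ee_pos: [544.8, -181.0, 245.7]
ee_rot: [0.0, -0.06, 0.998, 0.0]
contact_force: [0.4, 0.8, 0.4]
grip_width: 85.4
grip_force: 0.0
```

Call:
carry_out(moves=[[[0, 0, 0], [0, 0, 0], -1], [[0, 0, 0], [0, 0, 0], -1]])

```text
time_s: 4.3
ee_pos: [544.5, -180.4, 245.2]
ee_rot: [-0.0, -0.059, 0.998, -0.0]
contact_force: [-0.1, 1.0, 0.6]
grip_width: 85.4
grip_force: 0.0
```

```bash
python3 - <<'E'
from fit import *
s=ctrl.state(); print(s['ee_pos'],rot(s['ee_rot']).as_matrix().round(3).tolist(),s['time_s'],s['grip_width'])
ci,im=snap('wrist','w1.png'); print(ci, rot(s['ee_rot']).inv().apply(np.array(ci['xyz'])-s['ee_pos']))
for t in ('lid_handle','lid_hinge','safe_box'): print(t,find('wrist',ci,t))
print(find('wrist',ci,'lid_handle','spot_in'))
E
```

```text
[ 544.50208371 -180.41089195  245.20050263] [[-0.993, -0.117, -0.0], [-0.117, 0.993, -0.0], [0.0, -0.0, -1.0]] 4.3 85.379556904851
{'fx': 394.5199078745971, 'fy': 394.5199078745971, 'cx': 316.4193564567277, 'cy': 231.3582878183586, 'xyz': array([ 473.77839939, -189.45091452,  374.01299527]), 'orientation': array([ 0.6572963 , -0.09300862, -0.10514928,  0.74044217])} [  71.33785476   -0.72073049 -128.78901668]
lid_handle [(0.78, [557.1, -177.1, 130.0])]
lid_hinge [(0.79, [651.0, -168.8, 83.1])]
safe_box [(0.82, [589.7, -176.5, 2.7])]
[(0.9, [583.4, -175.0, 100.5]), (0.39, [433.6, -88.0, 63.1])]
```

View pics/w1.png

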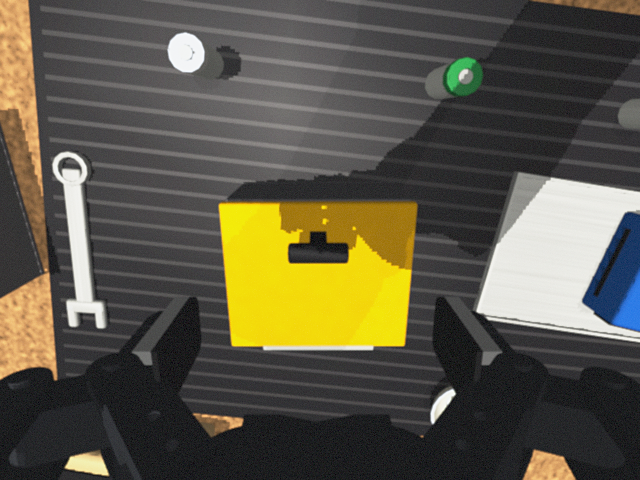

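```bash
python3 - <<'E'
from h import *
from scipy.optimize import least_squares
ci=optics.camera_info('wrist')
uv=np.array([[219,202.5],[417.5,202.5],[407.5,346.5],[231,346.5],[318,253]])
L=np.array([[-121,-71,8],[-121,71,8],[1,71,8],[1,-71,8],[-95,0,36.]])
def f(p):
    P=R.from_euler('z',p[2]).apply(R.from_euler('y',p[3]).apply(L))+[p[0],p[1],83]
    return (proj(ci,P).T-uv).ravel()
for lo in (1,0):
    s=least_squares(lambda p: f(p if lo else [*p,0]),[650,-168,.12,.05][:3+lo]); print(s.x.round(3),s.fun.round(1))
E
```

```text
[ 6.51217e+02 -1.63166e+02  1.27000e-01  7.00000e-02] [-0.6  0.7  0.8 -0.1 -1.9 -0.2  0.8  0.6  0.7 -0.9]
[ 6.53732e+02 -1.62818e+02  1.27000e-01] [ 2.3  0.5 -2.1 -0.3 -2.   2.   0.9  2.8  0.7 -4.4]
```

Call:
carry_out(moves=[[[-0.0152, 0.0011, 0.027], [0, 0, -0.008], -1], [[0, 0, 0.035], [0, 0, 0], -1], [[0, 0, 0.035], [0, 0, 0], -0.4], [[0, 0, 0.03], [0, 0, 0], -0.4], [[0, 0, 0], [0, 0, 0], -0.4]], grip_force=30)

```text
time_s: 5.05
ee_pos: [557.8, -174.7, 115.1]
ee_rot: [-0.003, -0.065, 0.998, 0.001]
contact_force: [0.6, -0.5, 0.4]
grip_width: 59.9
grip_force: 0.0
```

Call:
carry_out(moves=[[[0, 0, 0], [0, 0, 0], 1], [[0, 0, 0], [0, 0, 0], 1], [[0, 0, 0], [0, 0, 0], 1], [[0, 0, 0], [0, 0, 0], 1], [[0, 0, 0], [0, 0, 0], 1]])

```text
time_s: 5.55
ee_pos: [560.6, -177.8, 120.5]
ee_rot: [0.002, -0.064, 0.998, -0.001]
contact_force: [1.2, -8.7, -4.4]
grip_width: 39.1
grip_force: 32.8
```

```bash
python3 - <<'E'
from h import *
s=ctrl.state(); print(s['ee_pos'],s['grip_width'],s['grip_force'],s['contact_force'])
snap('wrist','w2.png')
c=(651,-166); 
# arc in tool frame: tool x = -radial horizontal, z down
th=np.array([.07,.25,.45,.65,.85,1.05,1.25,1.4,1.5])
a=.362+th; print(np.c_[th,(101.6*np.cos(a)).round(1),(101.6*np.sin(a)).round(1)].tolist())
E
```

```text
[ 560.64306316 -177.76513469  120.54900713] 39.12089829979418 32.77615875005722 [ 1.20320545 -8.67264037 -4.4177225 ]
[[0.07, 92.3, 42.5], [0.25, 83.2, 58.4], [0.45, 69.9, 73.7], [0.65, 53.9, 86.1], [0.85, 35.7, 95.1], [1.05, 16.1, 100.3], [1.25, -4.2, 101.5], [1.4, -19.3, 99.7], [1.5, -29.2, 97.3]]
```

View pics/w2.png

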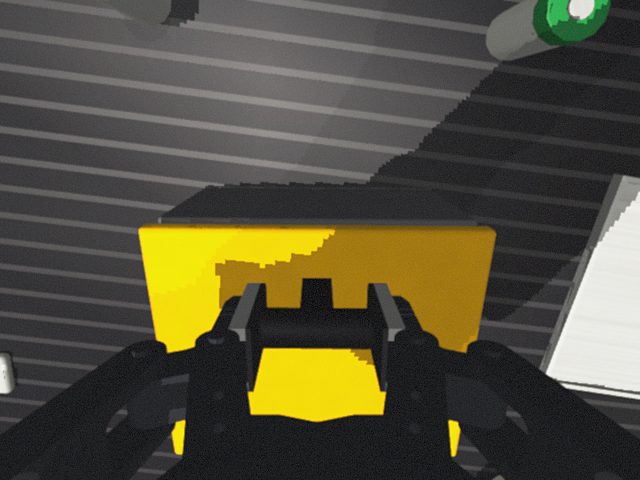

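Call:
carry_out(moves=[[[-0.0045, 0, -0.008], [0, 0, 0], 1], [[-0.0046, 0, -0.0079], [0, 0, 0], 1], [[-0.0063, 0, -0.008], [0, 0, 0], 1], [[-0.007, 0, -0.0073], [0, 0, 0], 1], [[0, 0, 0], [0, 0, 0], 1]])

```text
time_s: 6.1
ee_pos: [583.4, -175.1, 152.7]
ee_rot: [0.002, -0.064, 0.998, -0.001]
contact_force: [-0.5, -8.2, 1.1]
grip_width: 39.2
grip_force: 32.4
```

Call:
carry_out(moves=[[[-0.0077, 0, -0.0065], [0, 0, 0], 1], [[-0.0083, 0, -0.0059], [0, 0, 0], 1], [[-0.0089, 0, -0.0049], [0, 0, 0], 1], [[-0.0093, 0, -0.0041], [0, 0, 0], 1], [[0, 0, 0], [0, 0, 0], 1]])

```text
time_s: 6.6
ee_pos: [617.2, -170.9, 173.9]
ee_rot: [0.002, -0.064, 0.998, -0.001]
contact_force: [-0.0, -9.3, 1.5]
grip_width: 39.2
grip_force: 32.1
```

```bash
python3 - <<'E'
from h import *
s=ctrl.state(); print(s['ee_pos'],s['grip_width'],s['grip_force'],s['contact_force'])
snap('wrist','w3.png')
E
```

```text
[ 617.24502281 -170.92815309  173.86330648] 39.244264104204376 32.101356983184814 [-7.80281625e-04 -9.31675822e+00  1.52783025e+00]
```

View pics/w3.png

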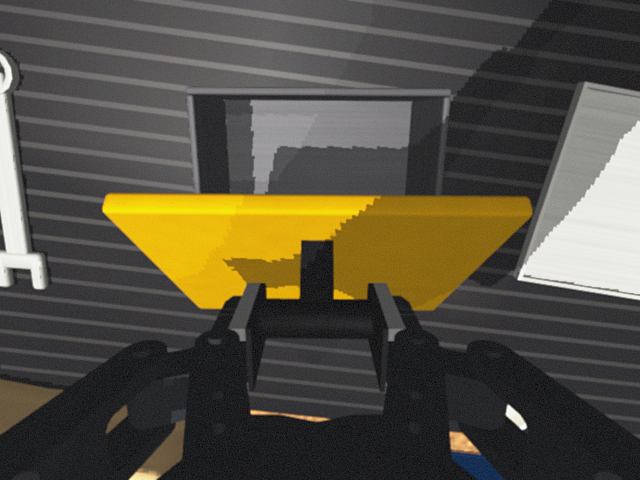

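Call:
carry_out(moves=[[[-0.0097, 0, -0.0031], [0, 0, 0], 1], [[-0.0099, 0, -0.0021], [0, 0, 0], 1], [[-0.0101, 0, -0.0011], [0, 0, 0], 1], [[-0.0102, 0, -0.0001], [0, 0, 0], 1], [[0, 0, 0], [0, 0, 0], 1]])

```text
time_s: 7.15
ee_pos: [656.9, -166.1, 180.2]
ee_rot: [0.002, -0.063, 0.998, -0.002]
contact_force: [1.5, -9.9, 0.7]
grip_width: 39.2
grip_force: 31.8
```

Call:
carry_out(moves=[[[-0.0076, 0, 0.0006], [0, 0, 0], 1], [[-0.0075, 0, 0.0012], [0, 0, 0], 1], [[-0.0099, 0, 0.0024], [0, 0, 0], 1], [[0, 0, 0], [0, 0, 0], 1], [[0, 0, 0], [0, 0, 0], 1]])

```text
time_s: 7.65
ee_pos: [681.5, -163.2, 176.4]
ee_rot: [0.002, -0.063, 0.998, -0.002]
contact_force: [2.6, -11.7, 1.6]
grip_width: 39.2
grip_force: 30.9
```

```bash
python3 - <<'E'
from h import *
s=ctrl.state(); print(s['time_s'],s['ee_pos'],s['ee_rot'],s['contact_force'],s['qpos'])
ci,im=snap('scene'); print(find('scene',ci,'lid_handle'))
snap('wrist','w4.png')
E
```

```text
7.65 [ 681.49196393 -163.20146135  176.36809615] [ 0.00215593 -0.0634084   0.99798362 -0.00185212] [  2.553134   -11.74013557   1.59664816] [-0.16448482  0.56002915  0.44137993  1.62653094 -0.26835652  1.01056767
  2.05787286]
[(0.92, [672.9, -165.7, 181.2])]
```

View pics/w4.png

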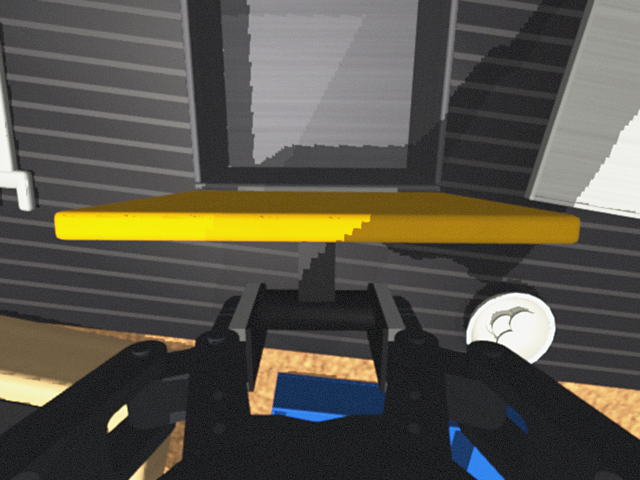

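Call:
carry_out(moves=[[[0, 0, 0], [0, 0, 0], -0.4], [[0, 0, 0], [0, 0, 0], -0.4], [[0, 0, -0.01], [0, 0, 0], -0.4], [[0, 0, -0.037], [0, 0, 0], -0.4], [[0, 0, -0.037], [0, 0, 0], -0.4]])

```text
time_s: 8.3
ee_pos: [679.9, -160.3, 258.8]
ee_rot: [-0.0, -0.064, 0.998, 0.0]
contact_force: [0.3, 0.0, 0.6]
grip_width: 59.6
grip_force: 0.0
```

Call:
carry_out(moves=[[[0.0263, 0.0355, 0], [0, 0, 0], -0.4], [[0.0263, 0.0355, 0], [0, 0, 0], -0.4], [[0.0263, 0.0355, 0], [0, 0, 0], -0.4], [[0.0263, 0.0355, 0], [0, 0, 0], -0.4]])

```text
time_s: 8.7
ee_pos: [556.5, -32.1, 258.2]
ee_rot: [0.001, -0.064, 0.998, 0.0]
contact_force: [1.1, -0.4, 0.5]
grip_width: 59.8
grip_force: 0.0
```

Call:
carry_out(moves=[[[0.0263, 0.0355, 0], [0, 0, 0], -0.4], [[0.0263, 0.0355, 0], [0, 0, 0], -0.4], [[0.0263, 0.0355, 0], [0, 0, 0], -0.4], [[0.0263, 0.0355, 0], [0, 0, 0], -0.4], [[0, 0, 0], [0, 0, 0], -0.4]])

```text
time_s: 9.2
ee_pos: [432.3, 97.6, 258.2]
ee_rot: [0.0, -0.067, 0.998, 0.001]
contact_force: [0.2, -0.4, -0.4]
grip_width: 59.9
grip_force: 0.0
```

```bash
python3 - <<'E'
from fit import *
s=ctrl.state(); print(s['time_s'],s['ee_pos'],s['ee_rot'],s['grip_width'])
ci,im=snap('wrist','w5.png'); print(find('wrist',ci,'cell_red'))
for d in optics.outline_of('wrist','cell_red')[:1]: print(d['p'],fit([(ci,d['region'].astype(np.float32))],cyl(13,65),[437,92],3,False))
ci,im=snap('scene'); print(find('scene',ci,'lid_handle'))
for d in optics.outline_of('scene','cell_green')[:1]: print(d['p'],fit([(ci,d['region'].astype(np.float32))],cyl(13,65),[433,-87],3,False))
print(mv([437,92,47]))
E
```

```text
9.2 [432.29792233  97.63465075 258.19569859] [ 1.72165181e-04 -6.68309060e-02  9.97763875e-01  9.21886511e-04] 59.94058484669427
[(0.64, [438.1, 95.0, 4.9])]
0.58 ([436.557, 92.084], np.float64(0.095))
[(0.9, [674.0, -167.3, 181.0])]
0.71 ([368.671, -72.764], np.float64(0.702))
[ -0.8  -1.4 210.4]
```

Call:
carry_out(moves=[[[-0.0008, -0.0014, 0.045], [0, 0, 0], -0.4], [[0, 0, 0.045], [0, 0, 0], -0.4], [[0, 0, 0.045], [0, 0, 0], -0.4], [[0, 0, 0.045], [0, 0, 0], -0.4], [[0, 0, 0.03], [0, 0, 0], -0.4]], grip_force=30)

```text
time_s: 10.0
ee_pos: [435.7, 91.5, 44.4]
ee_rot: [-0.001, -0.063, 0.998, -0.001]
contact_force: [0.7, 0.5, 0.4]
grip_width: 59.7
grip_force: 0.0
```

Call:
carry_out(moves=[[[0, 0, 0], [0, 0, 0], 1], [[0, 0, 0], [0, 0, 0], 1], [[0, 0, 0], [0, 0, 0], 1], [[0, 0, 0], [0, 0, 0], 1], [[0, 0, 0], [0, 0, 0], 1]])

```text
time_s: 10.5
ee_pos: [436.9, 93.1, 48.3]
ee_rot: [0.001, -0.064, 0.998, 0.0]
contact_force: [0.4, -0.2, -0.2]
grip_width: 25.2
grip_force: 29.5
```

```bash
python3 - <<'E'
from h import *
s=ctrl.state(); print(s['time_s'],s['ee_pos'],s['ee_rot'],s['grip_width'],s['grip_force'],s['contact_force'])
snap('wrist','w6.png')
c=np.array([651,-166,0])+R.from_euler('z',.126).apply([-78,-5,0]); print(c)
t=[c[0],c[1],220]; d=np.array(t)-s['ee_pos']; print(rot(s['ee_rot']).inv().apply(d))
E
```

```text
10.5 [436.85787888  93.14394384  48.26692061] [ 9.67556985e-04 -6.40685850e-02  9.97944923e-01  4.59919472e-04] 25.182375433774425 29.462472796440125 [ 0.37302625 -0.16451176 -0.21495622]
[ 574.24667962 -180.76237823    0.        ]
[-101.57719281 -289.08975873 -171.76085611]
```

View pics/w6.png

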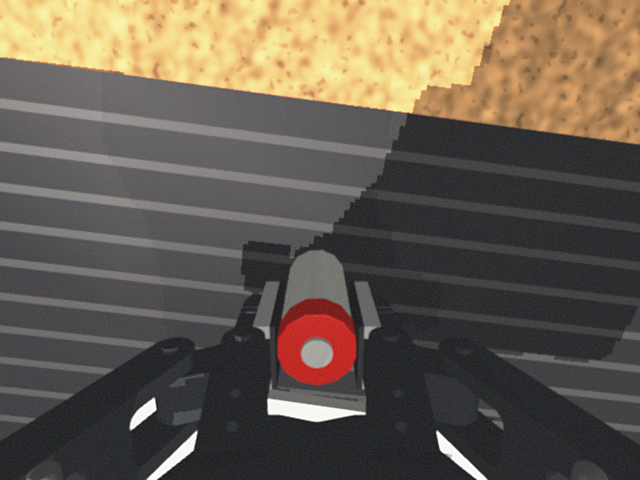

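Call:
carry_out(moves=[[[0, 0, -0.022], [0, 0, 0], 1], [[0, 0, -0.05], [0, 0, 0], 1], [[0, 0, -0.05], [0, 0, 0], 1], [[0, 0, -0.05], [0, 0, 0], 1]])

```text
time_s: 10.95
ee_pos: [435.8, 92.4, 221.5]
ee_rot: [0.0, -0.064, 0.998, -0.0]
contact_force: [1.4, 1.6, -1.5]
grip_width: 25.1
grip_force: 29.7
```

Call:
carry_out(moves=[[[-0.0145, -0.0413, 0], [0, 0, 0], 1], [[-0.0145, -0.0413, 0], [0, 0, 0], 1], [[-0.0145, -0.0413, 0], [0, 0, 0], 1], [[-0.0145, -0.0413, 0], [0, 0, 0], 1]])

```text
time_s: 11.35
ee_pos: [515.4, -65.0, 219.9]
ee_rot: [0.001, -0.064, 0.998, 0.0]
contact_force: [0.8, 1.4, -0.2]
grip_width: 25.1
grip_force: 29.8
```

Call:
carry_out(moves=[[[-0.0145, -0.0413, 0], [0, 0, 0], 1], [[-0.0145, -0.0413, 0], [0, 0, 0], 1], [[-0.0145, -0.0413, 0], [0, 0, 0], 1], [[0, 0, 0], [0, 0, 0], 1], [[0, 0, 0], [0, 0, 0], 1]])

```text
time_s: 11.85
ee_pos: [573.6, -181.9, 219.1]
ee_rot: [-0.0, -0.063, 0.998, -0.0]
contact_force: [0.7, 0.8, -0.6]
grip_width: 25.0
grip_force: 29.9
```

```bash
python3 - <<'E'
from h import *
s=ctrl.state(); print(s['time_s'],s['ee_pos'],s['ee_rot'],s['grip_width'])
print(mv([574.2,-180.8,53]))
snap('wrist','w7.png')
E
```

```text
11.85 [ 573.56852373 -181.91188177  219.06455472] [-2.30986302e-04 -6.30428507e-02  9.98010785e-01 -1.37187039e-04] 24.982771666112757
[ -0.8   1.1 166.1]
```

View pics/w7.png

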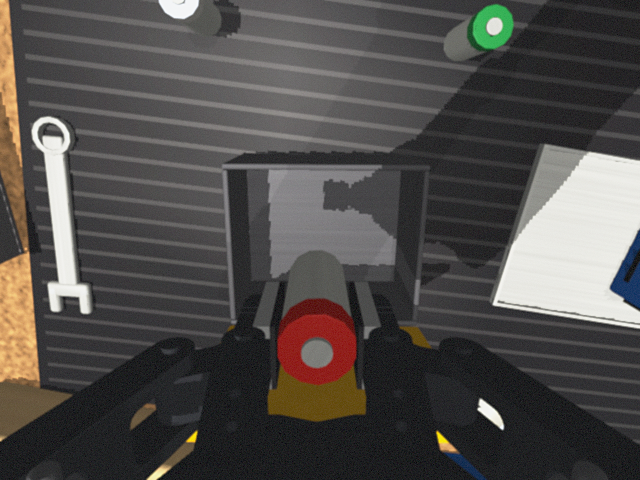

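Call:
carry_out(moves=[[[-0.0008, 0.001, 0.035], [0, 0, 0], 1], [[0, 0, 0.035], [0, 0, 0], 1], [[0, 0, 0.035], [0, 0, 0], 1], [[0, 0, 0.03], [0, 0, 0], 1], [[0, 0, 0.02], [0, 0, 0], 1]])

```text
time_s: 12.4
ee_pos: [573.6, -177.7, 62.5]
ee_rot: [-0.001, -0.065, 0.998, 0.001]
contact_force: [0.5, -0.3, -0.7]
grip_width: 25.0
grip_force: 29.9
```

Call:
carry_out(moves=[[[0, 0, 0.006], [0, 0, 0], 1], [[0, 0, 0.004], [0, 0, 0], 1], [[0, 0, 0], [0, 0, 0], 1], [[0, 0, 0], [0, 0, 0], 1]])

```text
time_s: 12.8
ee_pos: [575.1, -179.8, 55.3]
ee_rot: [0.001, -0.064, 0.998, -0.0]
contact_force: [0.2, -0.8, 0.4]
grip_width: 25.0
grip_force: 29.9
```

Call:
carry_out(moves=[[[0, 0, 0.0025], [0, 0, 0], 1], [[0, 0, 0], [0, 0, 0], 1], [[0, 0, 0], [0, 0, 0], 1]])

```text
time_s: 13.1
ee_pos: [575.0, -179.9, 52.2]
ee_rot: [0.001, -0.064, 0.998, -0.0]
contact_force: [1.3, 0.6, 5.3]
grip_width: 25.1
grip_force: 30.4
```

Call:
carry_out(moves=[[[0, 0, 0], [0, 0, 0], 0.1], [[0, 0, 0], [0, 0, 0], -0.1], [[0, 0, 0], [0, 0, 0], -0.1], [[0, 0, 0], [0, 0, 0], -0.1], [[0, 0, 0], [0, 0, 0], -0.1]])

```text
time_s: 13.6
ee_pos: [574.4, -179.9, 51.5]
ee_rot: [-0.0, -0.064, 0.998, -0.0]
contact_force: [-0.7, 0.2, 0.5]
grip_width: 46.7
grip_force: 0.0
```

Call:
carry_out(moves=[[[0, 0, -0.02], [0, 0, 0], -0.1], [[0, 0, -0.045], [0, 0, 0], -0.1], [[0, 0, -0.045], [0, 0, 0], -0.1], [[0, 0, -0.045], [0, 0, 0], -0.2], [[0, 0, -0.045], [0, 0, 0], -0.4]])

```text
time_s: 14.1
ee_pos: [574.1, -179.9, 253.5]
ee_rot: [-0.0, -0.064, 0.998, -0.0]
contact_force: [1.4, 0.9, -0.4]
grip_width: 59.7
grip_force: 0.0
```

```bash
python3 - <<'E'
from h import *
ci,im=snap('wrist','w8.png'); print(find('wrist',ci,'cell_red'),find('wrist',ci,'safe_box'))
s=ctrl.state(); print(s['time_s'],s['ee_pos'],s['ee_rot'],s['grip_width'])
print(mv([681.5,-163.2,258]), mv([681.5,-163.2,176.4]))
E
```

```text
[(0.87, [575.8, -178.2, 11.5])] [(0.74, [590.0, -171.7, 4.2]), (0.64, [440.0, -288.1, 2.5])]
14.25 [ 575.67233468 -180.24999015  254.58955605] [ 2.52297138e-03 -6.40523168e-02  9.97943321e-01 -2.51616350e-04] 59.7044209020027
[-107.2    3.4   -2.9] [-106.7    3.4   78.7]
```

View pics/w8.png

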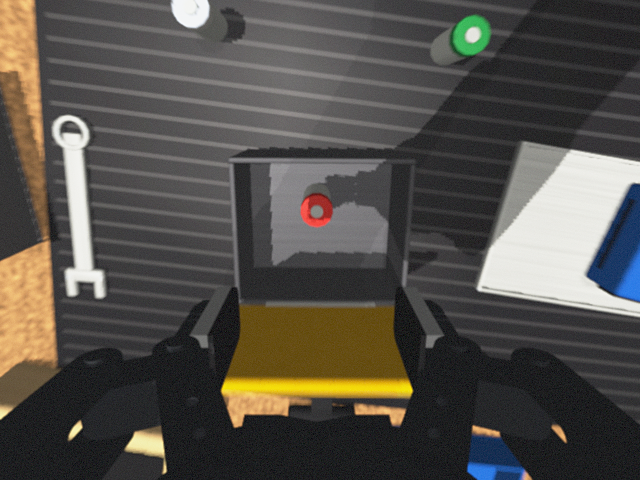

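Call:
carry_out(moves=[[[-0.0356, 0.001, -0.002], [0, 0, 0], -0.4], [[-0.0356, 0.0012, 0], [0, 0, 0], -0.4], [[-0.0356, 0.0012, 0], [0, 0, 0], -0.4], [[0, 0, 0], [0, 0, 0], -0.4], [[0, 0, 0], [0, 0, 0], -0.4]])

```text
time_s: 14.75
ee_pos: [679.7, -162.7, 251.6]
ee_rot: [-0.001, -0.064, 0.998, -0.0]
contact_force: [-0.2, -0.6, 0.5]
grip_width: 59.9
grip_force: 0.0
```

Call:
carry_out(moves=[[[0, 0, 0.03], [0, 0, 0], -0.4], [[0, 0, 0.03], [0, 0, 0], -0.4], [[0, 0, 0.021], [0, 0, 0], -0.4], [[0, 0, 0], [0, 0, 0], -0.4]], grip_force=30)

```text
time_s: 15.15
ee_pos: [677.4, -162.8, 169.4]
ee_rot: [-0.003, -0.064, 0.998, 0.0]
contact_force: [0.3, 0.5, 0.6]
grip_width: 59.8
grip_force: 0.0
```

Call:
carry_out(moves=[[[0, 0, 0], [0, 0, 0], 1], [[0, 0, 0], [0, 0, 0], 1], [[0, 0, 0], [0, 0, 0], 1], [[0, 0, 0], [0, 0, 0], 1], [[0, 0, 0], [0, 0, 0], 1]])

```text
time_s: 15.65
ee_pos: [680.4, -163.4, 173.8]
ee_rot: [0.001, -0.064, 0.998, -0.0]
contact_force: [-1.7, -3.2, 6.5]
grip_width: 39.4
grip_force: 32.3
```

Call:
carry_out(moves=[[[0.0099, 0, -0.0024], [0, 0, 0], 1], [[0.0075, 0, -0.0012], [0, 0, 0], 1], [[0.0076, 0, -0.0006], [0, 0, 0], 1], [[0.0102, 0, 0.0001], [0, 0, 0], 1], [[0.0101, 0, 0.0011], [0, 0, 0], 1]])

```text
time_s: 16.15
ee_pos: [635.9, -168.8, 176.3]
ee_rot: [0.001, -0.064, 0.998, -0.0]
contact_force: [6.2, -3.9, -5.1]
grip_width: 39.1
grip_force: 31.6
```

Call:
carry_out(moves=[[[0.0099, 0, 0.0021], [0, 0, 0], 1], [[0.0097, 0, 0.0031], [0, 0, 0], 1], [[0.0093, 0, 0.0041], [0, 0, 0], 1], [[0.0089, 0, 0.0049], [0, 0, 0], 1], [[0.0083, 0, 0.0059], [0, 0, 0], 1]])

```text
time_s: 16.65
ee_pos: [589.3, -174.4, 155.7]
ee_rot: [0.001, -0.064, 0.998, -0.0]
contact_force: [3.5, -0.4, 2.3]
grip_width: 39.3
grip_force: 32.1
```

Call:
carry_out(moves=[[[0.0077, 0, 0.0065], [0, 0, 0], 1], [[0.007, 0, 0.0073], [0, 0, 0], 1], [[0.0063, 0, 0.008], [0, 0, 0], 1], [[0.0046, 0, 0.0079], [0, 0, 0], 1], [[0.0045, 0, 0.008], [0, 0, 0], 1]])

```text
time_s: 17.15
ee_pos: [558.9, -178.1, 117.0]
ee_rot: [-0.0, -0.064, 0.998, 0.0]
contact_force: [1.9, 2.3, 3.5]
grip_width: 39.3
grip_force: 32.8
```

Call:
carry_out(moves=[[[0, 0, 0], [0, 0, 0], 1], [[0.0014, 0, 0.0033], [0, 0, 0], 1], [[0.0013, 0, 0.0032], [0, 0, 0], 1], [[0, 0, 0], [0, 0, 0], 1]])

```text
time_s: 17.55
ee_pos: [556.7, -178.4, 111.5]
ee_rot: [-0.0, -0.064, 0.998, 0.0]
contact_force: [-1.3, 3.3, 5.6]
grip_width: 39.1
grip_force: 33.2
```

Call:
carry_out(moves=[[[0, 0, 0.002], [0, 0, 0], 1], [[0, 0, 0.002], [0, 0, 0], 1], [[0, 0, 0], [0, 0, 0], 1]])

```text
time_s: 17.85
ee_pos: [557.6, -178.4, 109.3]
ee_rot: [0.001, -0.064, 0.998, 0.001]
contact_force: [-10.0, 9.4, 37.3]
grip_width: 39.2
grip_force: 37.3
```

Call:
carry_out(moves=[[[0, 0, 0], [0, 0, 0], -0.4], [[0, 0, 0], [0, 0, 0], -0.4], [[0, 0, 0], [0, 0, 0], -0.4]])

```text
time_s: 18.15
ee_pos: [556.6, -178.8, 107.1]
ee_rot: [-0.0, -0.064, 0.998, -0.0]
contact_force: [0.3, -0.2, 0.5]
grip_width: 59.7
grip_force: 0.0
```

Call:
carry_out(moves=[[[0, 0, -0.025], [0, 0, 0], -0.4], [[0, 0, -0.04], [0, 0, 0], -0.4], [[0, 0, -0.04], [0, 0, 0], -0.4], [[0, 0, -0.04], [0, 0, 0], -0.4], [[0, 0, 0], [0, 0, 0], -0.4]])

```text
time_s: 18.65
ee_pos: [558.6, -179.8, 257.1]
ee_rot: [0.003, -0.064, 0.998, -0.001]
contact_force: [1.0, 0.2, -0.7]
grip_width: 59.8
grip_force: 0.0
```

```bash
python3 - <<'E'
from fit import *
ci,im=snap('wrist','w9.png')
s=ctrl.state(); print(s['time_s'],s['ee_pos'],s['ee_rot'],s['grip_width'])
for t in ('lid_handle','cell_green','cell_white','lid_hinge'): print(t,find('wrist',ci,t))
for t,g in (('cell_green',[433,-86]),('cell_white',[440,-287])):
  for d in optics.outline_of('wrist',t)[:1]: print(t,d['p'],fit([(ci,d['region'].astype(np.float32))],cyl(13,65),g,3,False))
print(mv([433,-86,245]))
E
```

```text
18.7 [ 557.73311949 -179.14733486  254.57817509] [ 1.91662070e-03 -6.39832153e-02  9.97949100e-01 -2.62375024e-04] 59.8740958994552
lid_handle [(0.8, [555.2, -179.2, 123.4])]
cell_green [(0.62, [432.0, -80.7, 2.0])]
cell_white [(0.6, [442.0, -287.8, -0.1])]
lid_hinge [(0.67, [650.6, -166.8, 80.9])]
cell_green 0.83 ([432.802, -85.83], np.float64(0.053))
cell_white 0.93 ([441.051, -287.062], np.float64(0.077))
[110.5 107.6   6.5]
```

View pics/w9.png

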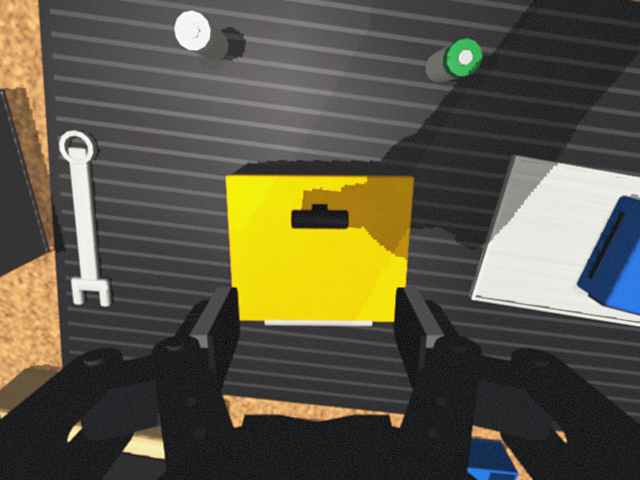

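Call:
carry_out(moves=[[[0.0277, 0.0269, 0], [0, 0, 0], -0.4], [[0.0277, 0.0269, 0], [0, 0, 0], -0.4], [[0.0277, 0.0269, 0], [0, 0, 0], -0.4], [[0.0277, 0.0269, 0], [0, 0, 0], -0.4]])

```text
time_s: 19.4
ee_pos: [431.6, -85.5, 251.5]
ee_rot: [-0.001, -0.064, 0.998, -0.0]
contact_force: [-0.5, 0.9, 0.6]
grip_width: 60.0
grip_force: 0.0
```

Call:
carry_out(moves=[[[0, 0, 0.044], [0, 0, 0], -0.4], [[0, 0, 0.044], [0, 0, 0], -0.4], [[0, 0, 0.044], [0, 0, 0], -0.4], [[0, 0, 0], [0, 0, 0], -0.4], [[0, 0, 0], [0, 0, 0], -0.4]])

```text
time_s: 19.9
ee_pos: [432.7, -86.6, 120.6]
ee_rot: [-0.001, -0.064, 0.998, -0.0]
contact_force: [0.0, -0.2, 0.4]
grip_width: 59.7
grip_force: 0.0
```

```bash
python3 - <<'E'
from fit import *
from scipy.optimize import least_squares
s=ctrl.state(); print(s['time_s'],s['ee_pos'],s['ee_rot'],s['grip_width'])
print(mv([433,-86,48]))
ci,im=snap('scene'); print([ (t,find('scene',ci,t)) for t in ('lid_handle','lid_hinge')])
vs=[]
for n in ('scene','top'):
    if n=='top': ci,im=snap('top')
    r=[d for d in optics.outline_of(n,'pack') if np.hypot(*(np.argwhere(d['region']).mean(0)[::-1]-proj(ci,[578,133,50])))<25]
    # refine by colour: blue pixels
    hsv=cv2.cvtColor(im,cv2.COLOR_BGR2HSV); m=cv2.inRange(hsv,(100,110,40),(130,255,255))
    k=np.zeros_like(m); u,v=proj(ci,[578,133,30]).astype(int); cv2.circle(k,(int(u),int(v)),60,255,-1); m&=k
    for nm,mm in ([('net',r[0]['region'])] if r else [])+[('col',m>0)]:
        print(n,nm,int(mm.sum()),fit([(ci,mm.astype(np.float32))],boxpts(-50,50,-30,30,0,48),[578,133,-.19],7))
        if nm=='col': vs.append((ci,mm.astype(np.float32)))
E
```

```text
19.9 [432.74032512 -86.62691197 120.56431255] [-1.31830689e-03 -6.36033882e-02  9.97974297e-01 -4.16350825e-04] 59.71961603037878
[-0.5  0.6 72.6]
[('lid_handle', [(0.96, [557.3, -179.2, 119.7])]), ('lid_hinge', [(0.9, [648.6, -166.2, 83.2])])]
scene net 2338 ([574.976, 133.589, -0.177], np.float64(0.057))
scene col 1339 ([539.666, 155.247, -0.278], np.float64(0.407))
top net 1443 ([578.424, 134.226, -0.14], np.float64(0.048))
top col 1283 ([578.284, 134.226, -0.126], np.float64(0.145))
```

Call:
carry_out(moves=[[[0, 0, 0.044], [0, 0, 0], -0.4], [[0, 0, 0.0285], [0, 0, 0], -0.4], [[0, 0, 0], [0, 0, 0], -0.4]])

```text
time_s: 20.5
ee_pos: [431.7, -86.0, 46.1]
ee_rot: [-0.002, -0.064, 0.998, 0.0]
contact_force: [0.5, -0.5, 1.2]
grip_width: 59.6
grip_force: 0.0
```

Call:
carry_out(moves=[[[0, 0, 0], [0, 0, 0], 1], [[0, 0, 0], [0, 0, 0], 1], [[0, 0, 0], [0, 0, 0], 1], [[0, 0, 0], [0, 0, 0], 1], [[0, 0, 0], [0, 0, 0], 1]])

```text
time_s: 21.0
ee_pos: [434.2, -86.1, 49.2]
ee_rot: [0.001, -0.064, 0.998, 0.0]
contact_force: [-1.8, -0.2, 13.0]
grip_width: 25.1
grip_force: 30.8
```

Call:
carry_out(moves=[[[0, 0, -0.02], [0, 0, 0], 1], [[0, 0, -0.04], [0, 0, 0.08], 1], [[0, 0, -0.04], [0, 0, 0.08], 1], [[0, 0, -0.04], [0, 0, 0.08], 1], [[0, 0, 0], [0, 0, 0.05], 1]])

```text
time_s: 21.5
ee_pos: [435.4, -86.4, 192.7]
ee_rot: [0.004, 0.083, 0.997, 0.002]
contact_force: [-0.1, 0.8, -2.3]
grip_width: 25.3
grip_force: 30.0
```

```bash
python3 - <<'E'
from h import *
s=ctrl.state(); print(s['time_s'],s['ee_pos'],s['ee_rot'],s['grip_width'],s['grip_force'])
print(mv([500,134,190]))
E
```

```text
21.5 [435.40781216 -86.3661433  192.73017475] [0.00377652 0.08261137 0.99657355 0.00150098] 25.28805457466645 30.022007524967194
[-27.4 228.    3.8]
```

Call:
carry_out(moves=[[[-0.012, 0.0392, -0.0103], [0, 0, 0], 1], [[-0.012, 0.0392, -0.0103], [0, 0, 0], 1], [[-0.012, 0.0392, -0.0103], [0, 0, 0], 1], [[-0.012, 0.0392, -0.0103], [0, 0, 0], 1], [[-0.012, 0.0392, -0.0103], [0, 0, 0], 1]])

```text
time_s: 22.0
ee_pos: [524.4, 99.3, 240.9]
ee_rot: [0.001, 0.081, 0.997, 0.001]
contact_force: [-0.2, 0.6, -0.8]
grip_width: 25.1
grip_force: 30.0
```

Call:
carry_out(moves=[[[-0.012, 0.0392, -0.0103], [0, 0, 0], 1], [[0, 0, 0], [0, 0, 0], 1], [[0, 0, 0], [0, 0, 0], 1], [[0, 0, 0], [0, 0, 0], 1]])

```text
time_s: 22.4
ee_pos: [541.7, 133.4, 250.0]
ee_rot: [0.0, 0.081, 0.997, -0.0]
contact_force: [0.5, 0.7, -0.3]
grip_width: 25.1
grip_force: 30.0
```

```bash
python3 - <<'E'
from fit import *
s=ctrl.state(); print(s['time_s'],s['ee_pos'],s['ee_rot'],s['grip_width'])
ci,im=snap('wrist','w10.png'); print(find('wrist',ci,'pack'),find('wrist',ci,'tray'))
for d in optics.outline_of('wrist','pack')[:1]:
    print(d['p'],d['region'].sum(),fit([(ci,d['region'].astype(np.float32))],boxpts(-50,50,-30,30,0,48),[577,134,-.16],7))
    m=d['region'].astype(np.uint8); c,_=cv2.findContours(m,0,2); cv2.drawContours(im,c,-1,(0,0,255),1)
    cv2.imwrite('pics/w10c.png',im)
E
```

```text
22.4 [541.69534885 133.3796368  249.97235489] [ 2.37204252e-05  8.13332401e-02  9.96686964e-01 -4.76999006e-06] 25.077098102899754
[(0.95, [574.3, 137.4, 6.4])] []
0.56 5337 ([577.351, 133.788, -0.131], np.float64(0.358))
```

View pics/w10c.png

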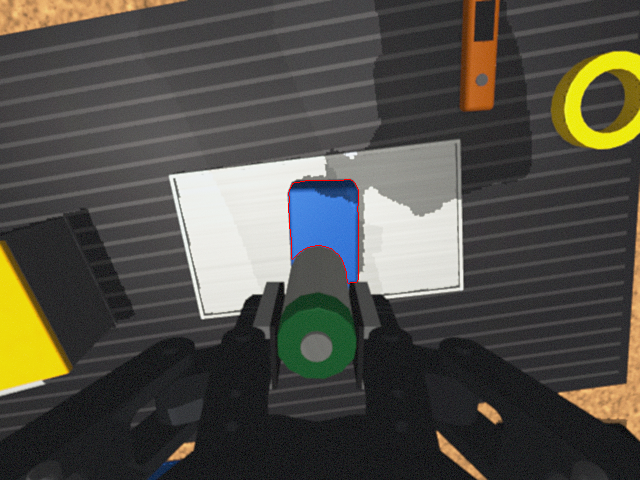

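```bash
python3 - <<'E'
from h import *
ci=optics.camera_info('wrist'); im=cv2.imread('pics/w10.png')
hsv=cv2.cvtColor(im,cv2.COLOR_BGR2HSV); m=cv2.inRange(hsv,(100,100,30),(130,255,255))
L,Rr=[],[]
for v in range(195,240,4):
    c=np.where(m[v,270:385])[0]+270; L.append(pix2z(ci,c.min()-.5,v,55)[:2]); Rr.append(pix2z(ci,c.max()+.5,v,55)[:2])
L,Rr=np.array(L),np.array(Rr)
for e in (L,Rr): print(np.polyfit(e[:,0],e[:,1],1), np.arctan(np.polyfit(e[:,0],e[:,1],1)[0]))
print('widths',np.linalg.norm(L-Rr,axis=1).round(1)[[0,-1]])
v0=[np.where(m[150:230,u])[0].min()+150 for u in (310,325,340)]
print(v0,[pix2z(ci,u,v-.5,55)[:2].round(1) for u,v in zip((310,325,340),v0)])
E
```

```text
[-1.34651932e-01  1.82196990e+02] -0.13384687421651215
[-1.33560017e-01  2.40112563e+02] -0.13277424974785773
widths [58.2 58.4]
[np.int64(181), np.int64(181), np.int64(180)] [array([520.2, 131.2]), array([522.2, 143.4]), array([523.4, 155.7])]
```

Call:
carry_out(moves=[[[-0.017, 0.042, 0], [0, 0, -0.03], 1], [[-0.017, 0.042, 0], [0, 0, 0], 1], [[0, 0, 0.045], [0, 0, 0], 1], [[0, 0, 0.045], [0, 0, 0], 1], [[0, 0, 0.045], [0, 0, 0], 1]])

```text
time_s: 23.1
ee_pos: [588.0, 212.3, 113.2]
ee_rot: [0.0, 0.066, 0.998, 0.0]
contact_force: [1.0, 0.5, -1.1]
grip_width: 25.3
grip_force: 30.1
```

Call:
carry_out(moves=[[[0, 0, 0.035], [0, 0, 0], 1], [[0, 0, 0.01], [0, 0, 0], 1], [[0, 0, 0], [0, 0, 0], 1], [[0, 0, 0], [0, 0, 0], 1]])

```text
time_s: 23.5
ee_pos: [589.1, 212.5, 71.3]
ee_rot: [0.001, 0.066, 0.998, 0.0]
contact_force: [-0.5, -0.0, -1.3]
grip_width: 25.0
grip_force: 30.1
```

```bash
python3 - <<'E'
from h import *
s=ctrl.state(); print(s['time_s'],s['ee_pos'],s['ee_rot'],s['grip_width'])
print(mv([588.9,210.9,53]))
E
```

```text
23.5 [589.05988564 212.49007227  71.33662756] [8.55481925e-04 6.61257503e-02 9.97810838e-01 4.29949086e-04] 24.98059617236067
[-0.  -1.6 18.3]
```

Call:
carry_out(moves=[[[0, -0.0015, 0.01], [0, 0, 0], 1], [[0, 0, 0.006], [0, 0, 0], 1], [[0, 0, 0], [0, 0, 0], 1], [[0, 0, 0], [0, 0, 0], 1]])

```text
time_s: 23.9
ee_pos: [587.9, 211.0, 53.8]
ee_rot: [0.0, 0.066, 0.998, 0.0]
contact_force: [0.1, 0.2, -1.0]
grip_width: 25.3
grip_force: 30.0
```

Call:
carry_out(moves=[[[0, 0, 0.0015], [0, 0, 0], 1], [[0, 0, 0], [0, 0, 0], 1], [[0, 0, 0], [0, 0, 0], 1]])

```text
time_s: 24.2
ee_pos: [588.2, 211.4, 53.2]
ee_rot: [0.0, 0.066, 0.998, 0.0]
contact_force: [-4.4, -0.2, 13.4]
grip_width: 25.5
grip_force: 31.2
```

Call:
carry_out(moves=[[[0, 0, 0], [0, 0, 0], 0.2], [[0, 0, 0], [0, 0, 0], 0], [[0, 0, 0], [0, 0, 0], 0], [[0, 0, 0], [0, 0, 0], 0], [[0, 0, 0], [0, 0, 0], 0]])

```text
time_s: 24.7
ee_pos: [587.8, 210.9, 52.0]
ee_rot: [-0.0, 0.066, 0.998, -0.0]
contact_force: [0.3, 0.8, -0.0]
grip_width: 43.1
grip_force: 0.0
```

Call:
carry_out(moves=[[[0, 0, -0.02], [0, 0, 0], 0], [[0, 0, -0.045], [0, 0, 0], 0], [[0, 0, -0.045], [0, 0, 0], 0], [[0, 0, -0.045], [0, 0, 0], -0.4], [[0, 0, -0.045], [0, 0, 0], -0.4]])

```text
time_s: 25.2
ee_pos: [587.6, 210.8, 254.0]
ee_rot: [-0.0, 0.066, 0.998, -0.0]
contact_force: [0.2, 0.6, -0.7]
grip_width: 60.0
grip_force: 0.0
```

```bash
python3 - <<'E'
from fit import *
ci,im=snap('wrist','w11.png')
s=ctrl.state(); print(s['time_s'],s['ee_pos'],s['ee_rot'],s['grip_width'])
print(find('wrist',ci,'pack'),find('wrist',ci,'cell_green'))
for d in optics.outline_of('wrist','pack')[:1]: print(fit([(ci,d['region'].astype(np.float32))],boxpts(-50,50,-30,30,0,48),[577,134,-.16],7))
for d in optics.outline_of('wrist','cell_green')[:1]: print(fit([(ci,d['region'].astype(np.float32))],cyl(13,65),[588,211],7,False))
print(mv([440.5,-287.3,250]))
E
```

```text
25.25 [590.35365376 211.26336727 261.40158531] [0.00351832 0.06628397 0.99779202 0.00226933] 59.53344743731103
[(0.7, [580.2, 135.7, 4.5])] [(0.63, [586.6, 216.5, 7.2])]
([577.351, 134.663, -0.133], np.float64(0.05))
([586.47, 211.325], np.float64(0.042))
[  80.3 -513.4    1.8]
```

View pics/w11.png

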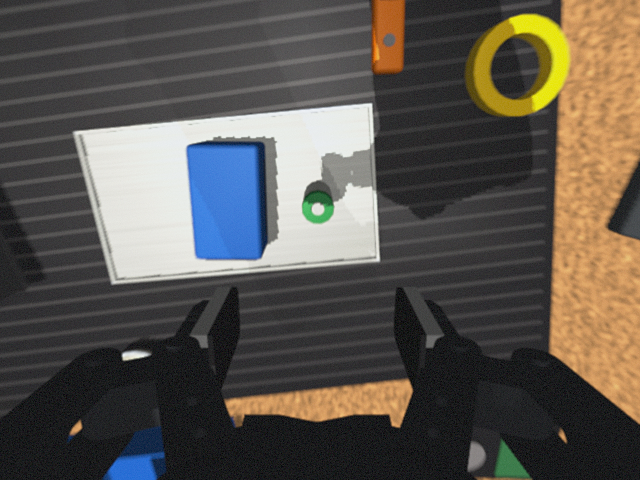

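Call:
carry_out(moves=[[[0.0073, -0.0467, 0], [0, 0, 0], -0.4], [[0.0073, -0.0467, 0], [0, 0, 0], -0.4], [[0.0073, -0.0467, 0], [0, 0, 0], -0.4], [[0.0073, -0.0467, 0], [0, 0, 0], -0.4], [[0.0073, -0.0467, 0], [0, 0, 0], -0.4]])

```text
time_s: 25.95
ee_pos: [519.4, -17.3, 250.8]
ee_rot: [-0.001, 0.066, 0.998, -0.0]
contact_force: [0.9, -0.1, -0.3]
grip_width: 59.6
grip_force: 0.0
```

Call:
carry_out(moves=[[[0.0073, -0.0467, 0], [0, 0, 0], -0.4], [[0.0073, -0.0467, 0], [0, 0, 0], -0.4], [[0.0073, -0.0467, 0], [0, 0, 0], -0.4], [[0.0073, -0.0467, 0], [0, 0, 0], -0.4], [[0.0073, -0.0467, 0], [0, 0, 0], -0.4]])

```text
time_s: 26.45
ee_pos: [452.6, -243.6, 251.1]
ee_rot: [-0.001, 0.066, 0.998, 0.0]
contact_force: [0.8, 0.2, 0.7]
grip_width: 59.7
grip_force: 0.0
```

Call:
carry_out(moves=[[[0.0073, -0.0467, 0], [0, 0, 0], -0.4], [[0, 0, 0.045], [0, 0, 0], -0.4], [[0, 0, 0.045], [0, 0, 0], -0.4], [[0, 0, 0], [0, 0, 0], -0.4], [[0, 0, 0], [0, 0, 0], -0.4]])

```text
time_s: 26.95
ee_pos: [439.9, -287.7, 162.0]
ee_rot: [-0.002, 0.066, 0.998, -0.0]
contact_force: [-0.0, -0.5, 1.1]
grip_width: 59.9
grip_force: 0.0
```

```bash
python3 - <<'E'
from fit import *
ci,im=snap('wrist','w12.png')
s=ctrl.state(); print(s['time_s'],s['ee_pos'],s['ee_rot'],s['grip_width'])
for d in optics.outline_of('wrist','cell_white')[:1]: print(fit([(ci,d['region'].astype(np.float32))],cyl(13,65),[440,-287],3,False))
print(mv([440.5,-287.3,48]))
E
```

```text
27.0 [ 440.86366595 -288.04928955  163.16114314] [-1.92621897e-04  6.59993444e-02  9.97819606e-01 -2.87879379e-04] 59.345043695010695
([440.189, -287.709], np.float64(0.042))
[  1.2   0.7 115.7]
```

Call:
carry_out(moves=[[[0, 0, 0.044], [0, 0, 0], -0.4], [[0, 0, 0.044], [0, 0, 0], -0.4], [[0, 0, 0.0265], [0, 0, 0], -0.4], [[0, 0, 0], [0, 0, 0], -0.4]])

```text
time_s: 27.45
ee_pos: [440.5, -287.0, 46.7]
ee_rot: [-0.001, 0.065, 0.998, 0.0]
contact_force: [-0.1, -0.8, 1.0]
grip_width: 60.0
grip_force: 0.0
```

Call:
carry_out(moves=[[[0, 0, 0], [0, 0, 0], 1], [[0, 0, 0], [0, 0, 0], 1], [[0, 0, 0], [0, 0, 0], 1], [[0, 0, 0], [0, 0, 0], 1], [[0, 0, 0], [0, 0, 0], 1]])

```text
time_s: 27.95
ee_pos: [442.1, -288.2, 49.7]
ee_rot: [0.002, 0.066, 0.998, -0.0]
contact_force: [-0.6, 0.7, 14.9]
grip_width: 25.2
grip_force: 29.2
```

Call:
carry_out(moves=[[[0, 0, -0.02], [0, 0, 0], 1], [[0, 0, -0.045], [0, 0, 0], 1], [[0, 0, -0.045], [0, 0, 0], 1], [[0, 0, -0.045], [0, 0, 0], 1], [[0, 0, 0], [0, 0, 0], 1]])

```text
time_s: 28.45
ee_pos: [442.8, -289.3, 208.8]
ee_rot: [0.005, 0.066, 0.998, -0.001]
contact_force: [0.5, 0.1, -0.9]
grip_width: 24.9
grip_force: 29.9
```

Call:
carry_out(moves=[[[-0.0101, 0.0447, 0], [0, 0, 0], 1], [[-0.0101, 0.0447, 0], [0, 0, 0], 1], [[-0.0101, 0.0447, 0], [0, 0, 0], 1], [[-0.0101, 0.0447, 0], [0, 0, 0], 1]])

```text
time_s: 28.85
ee_pos: [504.6, -113.9, 203.5]
ee_rot: [0.001, 0.066, 0.998, 0.0]
contact_force: [1.2, -1.0, -0.7]
grip_width: 24.7
grip_force: 30.0
```

Call:
carry_out(moves=[[[-0.0101, 0.0447, 0], [0, 0, 0], 1], [[-0.0101, 0.0447, 0], [0, 0, 0], 1], [[-0.0101, 0.0447, 0], [0, 0, 0], 1], [[-0.0101, 0.0447, 0], [0, 0, 0], 1]])

```text
time_s: 29.25
ee_pos: [568.2, 58.3, 203.5]
ee_rot: [0.001, 0.066, 0.998, 0.0]
contact_force: [1.0, -0.6, -1.1]
grip_width: 25.1
grip_force: 30.0
```

Call:
carry_out(moves=[[[0, 0, 0.045], [0, 0, 0], 1], [[0, 0, 0.045], [0, 0, 0], 1], [[0, 0, 0.03], [0, 0, 0], 1], [[0, 0, 0], [0, 0, 0], 1], [[0, 0, 0], [0, 0, 0], 1]])

```text
time_s: 29.75
ee_pos: [568.2, 55.9, 83.7]
ee_rot: [0.0, 0.066, 0.998, -0.0]
contact_force: [0.5, -1.2, -0.9]
grip_width: 25.2
grip_force: 29.9
```

```bash
python3 - <<'E'
from h import *
s=ctrl.state(); print(s['time_s'],s['ee_pos'],s['ee_rot'],s['grip_width'],s['grip_force'])
print(mv([567.7,56.7,53]))
E
```

```text
29.75 [568.16485305  55.91868819  83.74894389] [ 1.69060465e-04  6.61115957e-02  9.97812217e-01 -9.21263792e-05] 25.215967082352016 29.92120921611786
[ 0.6  0.7 30.7]
```

Call:
carry_out(moves=[[[0, 0, 0.02], [0, 0, 0], 1], [[0, 0, 0.007], [0, 0, 0], 1], [[0, 0, 0.002], [0, 0, 0], 1], [[0, 0, 0], [0, 0, 0], 1], [[0, 0, 0], [0, 0, 0], 1]])

```text
time_s: 30.25
ee_pos: [568.3, 56.2, 54.6]
ee_rot: [0.001, 0.066, 0.998, 0.0]
contact_force: [-0.6, 0.6, -0.5]
grip_width: 24.9
grip_force: 29.9
```

Call:
carry_out(moves=[[[0, 0, 0.001], [0, 0, 0], 1], [[0, 0, 0], [0, 0, 0], 1], [[0, 0, 0], [0, 0, 0], 1]])

```text
time_s: 30.55
ee_pos: [568.5, 56.3, 53.8]
ee_rot: [0.001, 0.066, 0.998, 0.0]
contact_force: [-4.0, 0.8, 14.1]
grip_width: 25.5
grip_force: 31.3
```

Call:
carry_out(moves=[[[0, 0, 0], [0, 0, 0], 0.2], [[0, 0, 0], [0, 0, 0], 0], [[0, 0, 0], [0, 0, 0], 0], [[0, 0, 0], [0, 0, 0], 0], [[0, 0, 0], [0, 0, 0], 0]])

```text
time_s: 31.05
ee_pos: [567.8, 56.2, 52.6]
ee_rot: [-0.0, 0.066, 0.998, -0.0]
contact_force: [-0.7, -0.1, 0.4]
grip_width: 42.7
grip_force: 0.0
```

Call:
carry_out(moves=[[[0, 0, -0.02], [0, 0, 0], 0], [[0, 0, -0.045], [0, 0, 0], 0], [[0, 0, -0.045], [0, 0, 0], 0], [[0, 0, -0.045], [0, 0, 0], -0.4], [[0, 0, -0.045], [0, 0, 0], -0.4]])

```text
time_s: 31.55
ee_pos: [567.5, 55.9, 254.4]
ee_rot: [-0.0, 0.066, 0.998, -0.0]
contact_force: [0.1, 1.1, -0.3]
grip_width: 59.7
grip_force: 0.0
```

Call:
carry_out(moves=[[[0.0266, 0.0358, 0], [0, 0, 0], -0.4], [[0.0266, 0.0358, 0], [0, 0, 0], -0.4], [[0.0266, 0.0358, 0], [0, 0, 0], -0.4], [[0.0266, 0.0358, 0], [0, 0, 0], -0.4], [[0.0266, 0.0358, 0], [0, 0, 0], -0.4]])

```text
time_s: 32.05
ee_pos: [458.3, 252.5, 252.8]
ee_rot: [0.0, 0.066, 0.998, 0.0]
contact_force: [0.9, -0.0, 0.4]
grip_width: 59.9
grip_force: 0.0
```

Call:
carry_out(moves=[[[0.0266, 0.0358, 0], [0, 0, 0], -0.4], [[0, 0, 0], [0, 0, 0], -0.4], [[0, 0, 0], [0, 0, 0], -0.4]])

```text
time_s: 32.35
ee_pos: [437.3, 290.8, 252.5]
ee_rot: [-0.0, 0.065, 0.998, -0.0]
contact_force: [0.7, -1.0, 0.3]
grip_width: 60.2
grip_force: 0.0
```

```bash
python3 - <<'E'
from fit import *
ci,im=snap('wrist','w13.png')
s=ctrl.state(); print(s['time_s'],s['ee_pos'],s['ee_rot'],s['grip_width'])
print(find('wrist',ci,'probe'),find('wrist',ci,'cell_white'),find('wrist',ci,'pack'))
m=cv2.inRange(cv2.cvtColor(im,cv2.COLOR_BGR2HSV),(5,120,60),(20,255,255)); k=np.zeros_like(m); u,v=proj(ci,[438,290,15]).astype(int); cv2.circle(k,(int(u),int(v)),110,255,-1)
for d in optics.outline_of('wrist','probe')[:1]: print(d['p'],d['region'].sum(),fit([(ci,d['region'].astype(np.float32))],boxpts(-50,50,-13,13,0,18),[438,290,-.139],3))
for d in optics.outline_of('wrist','pack')[:1]: print(fit([(ci,d['region'].astype(np.float32))],boxpts(-50,50,-30,30,0,48),[577,134,-.16],7))
E
```

```text
32.4 [437.95827938 289.71533118 252.59385689] [ 3.12410559e-05  6.58421212e-02  9.97830040e-01 -1.60993721e-04] 60.03989459943622
[(0.92, [441.3, 289.9, 2.0])] [(0.7, [567.6, 56.9, 3.2])] [(0.75, [578.5, 133.9, 6.4])]
0.79 3019 ([437.602, 289.939, -0.099], np.float64(0.112))
```

View pics/w13.png

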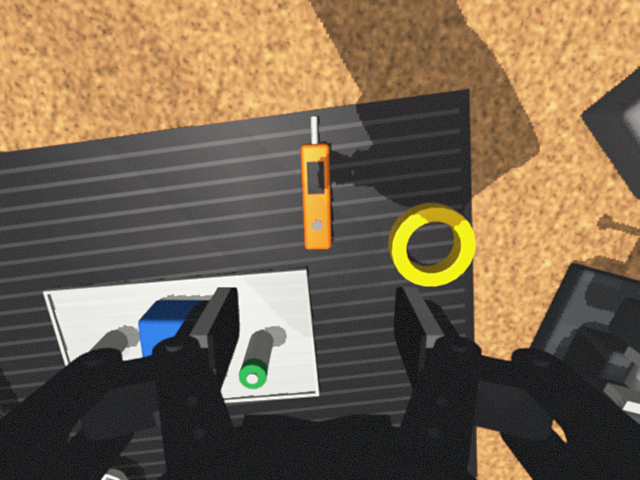

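Call:
carry_out(moves=[[[0, 0, 0.045], [0, 0, -0.02], -0.4], [[0, 0, 0.045], [0, 0, 0], -0.4], [[0, 0, 0.045], [0, 0, 0], -0.4], [[0, 0, 0.045], [0, 0, 0], -0.4], [[0, 0, 0.03], [0, 0, 0], -0.4]])

```text
time_s: 33.15
ee_pos: [437.3, 288.8, 39.9]
ee_rot: [-0.001, 0.056, 0.998, -0.001]
contact_force: [0.4, 0.8, 0.8]
grip_width: 60.1
grip_force: 0.0
```

Call:
carry_out(moves=[[[0, 0, 0.015], [0, 0, 0], -0.4], [[0, 0, 0.004], [0, 0, 0], -0.4], [[0, 0, 0], [0, 0, 0], -0.4], [[0, 0, 0], [0, 0, 0], -0.4]])

```text
time_s: 33.55
ee_pos: [438.7, 290.6, 25.0]
ee_rot: [0.001, 0.056, 0.998, 0.001]
contact_force: [-0.0, 0.3, 0.1]
grip_width: 59.7
grip_force: 0.0
```

```bash
python3 - <<'E'
from h import *
s=ctrl.state(); print(s['time_s'],s['ee_pos'],s['ee_rot'],s['grip_width'],s['contact_force'])
print(mv([438,290,20]))
E
```

```text
33.55 [438.65644862 290.6125895   25.00904233] [6.81740199e-04 5.60061220e-02 9.98429886e-01 7.82769064e-04] 59.69151732107675 [-0.02794172  0.29804993  0.09324335]
[ 0.6 -0.7  5. ]
```

Call:
carry_out(moves=[[[0, 0, 0.0045], [0, 0, 0], -0.4], [[0, 0, 0], [0, 0, 0], -0.2], [[0, 0, 0], [0, 0, 0], 1], [[0, 0, 0], [0, 0, 0], 1], [[0, 0, 0], [0, 0, 0], 1]], grip_force=35)

```text
time_s: 34.05
ee_pos: [437.9, 290.3, 19.5]
ee_rot: [0.0, 0.056, 0.998, 0.0]
contact_force: [-1.9, -1.3, 7.7]
grip_width: 25.3
grip_force: 34.6
```

Call:
carry_out(moves=[[[0, 0, 0], [0, 0, 0], 1], [[0, 0, 0], [0, 0, 0], 1], [[0, 0, 0], [0, 0, 0], 1]])

```text
time_s: 34.35
ee_pos: [437.9, 290.3, 19.5]
ee_rot: [0.0, 0.056, 0.998, 0.0]
contact_force: [-2.1, -0.0, 8.1]
grip_width: 25.0
grip_force: 34.6
```

Call:
carry_out(moves=[[[0, 0, -0.02], [0, 0, 0], 1], [[0, 0, -0.04], [0, 0, 0], 1], [[0, 0, -0.045], [0, 0, 0.02], 1], [[0, 0, -0.045], [0, 0, 0], 1], [[0, 0, 0], [0, 0, 0], 1]])

```text
time_s: 34.85
ee_pos: [440.0, 291.5, 174.2]
ee_rot: [0.002, 0.066, 0.998, 0.003]
contact_force: [0.7, 0.1, -1.8]
grip_width: 25.0
grip_force: 35.2
```

```bash
python3 - <<'E'
from fit import *
s=ctrl.state(); print(s['time_s'],s['ee_pos'],s['ee_rot'],s['grip_width'],s['grip_force'],s['contact_force'])
ci,im=snap('wrist','w14.png'); print(find('wrist',ci,'probe'))
print(mv([578,134,s['ee_pos'][2]]))
E
```

```text
34.85 [439.97742469 291.45109034 174.21402353] [0.00224501 0.06615241 0.99780228 0.00307014] 25.04240411748668 35.22017955780029 [ 0.74029006  0.13346801 -1.81929405]
[(0.94, [445.4, 290.7, 157.4])]
[-159.4 -137.    -4.5]
```

View pics/w14.png

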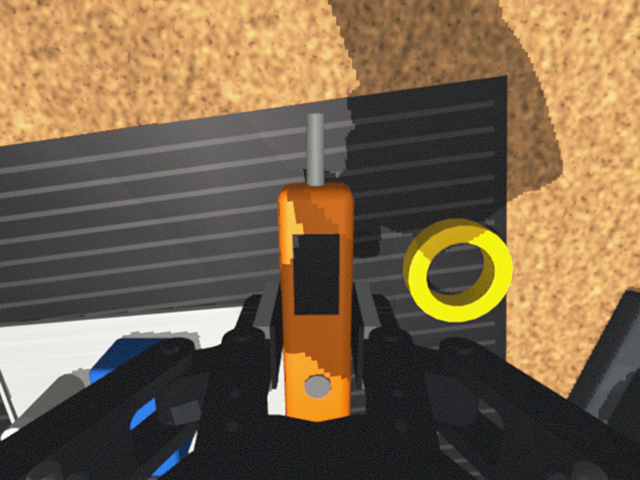

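Call:
carry_out(moves=[[[-0.0316, -0.0274, 0], [0, 0, 0], 1], [[-0.0316, -0.0274, 0], [0, 0, 0], 1], [[-0.0316, -0.0274, 0], [0, 0, 0], 1], [[-0.0316, -0.0274, 0], [0, 0, 0], 1], [[-0.0316, -0.0274, 0], [0, 0, 0], 1]])

```text
time_s: 35.45
ee_pos: [576.6, 132.0, 167.4]
ee_rot: [-0.001, 0.066, 0.998, -0.001]
contact_force: [0.5, 1.0, -1.1]
grip_width: 25.2
grip_force: 35.2
```

Call:
carry_out(moves=[[[0, 0, 0.04], [0, 0, 0], 1], [[0, 0, 0.03], [0, 0, 0], 1], [[0, 0, 0.01], [0, 0, 0], 1], [[0, 0, 0], [0, 0, 0], 1], [[0, 0, 0], [0, 0, 0], 1]])

```text
time_s: 35.95
ee_pos: [576.7, 133.6, 89.6]
ee_rot: [0.0, 0.066, 0.998, -0.0]
contact_force: [0.1, -0.6, -1.3]
grip_width: 24.9
grip_force: 35.1
```

```bash
python3 - <<'E'
from fit import *
s=ctrl.state(); print(s['time_s'],s['ee_pos'],s['ee_rot'],s['grip_width'])
ci,im=snap('wrist'); print(find('wrist',ci,'probe'),find('wrist',ci,'pack'))
ci,im=snap('scene'); print(find('scene',ci,'probe'),find('scene',ci,'pack'))
print(mv([577,134,72]))
E
```

```text
35.95 [576.68510248 133.56336929  89.62705171] [ 6.46050654e-05  6.58340526e-02  9.97830578e-01 -1.04168567e-04] 24.943614476519897
[(0.68, [578.0, 132.6, 73.3])] []
[(0.86, [578.1, 130.9, 74.3])] [(0.76, [576.9, 127.3, 5.9])]
[-0.2  0.1 17.9]
```

Call:
carry_out(moves=[[[0, 0, 0.01], [0, 0, 0], 1], [[0, 0, 0.005], [0, 0, 0], 1], [[0, 0, 0.0015], [0, 0, 0], 1], [[0, 0, 0], [0, 0, 0], 1], [[0, 0, 0], [0, 0, 0], 1]])

```text
time_s: 36.75
ee_pos: [576.5, 133.4, 72.6]
ee_rot: [-0.0, 0.066, 0.998, -0.0]
contact_force: [-0.3, 0.2, -0.7]
grip_width: 25.1
grip_force: 35.2
```

Call:
carry_out(moves=[[[0, 0, 0.001], [0, 0, 0], 1], [[0, 0, 0], [0, 0, 0], 1]])

```text
time_s: 36.95
ee_pos: [576.5, 133.5, 71.6]
ee_rot: [0.0, 0.066, 0.998, 0.0]
contact_force: [0.1, -0.3, -1.4]
grip_width: 25.2
grip_force: 35.2
```

Call:
carry_out(moves=[[[0, 0, 0.001], [0, 0, 0], 1], [[0, 0, 0], [0, 0, 0], 1]])

```text
time_s: 37.15
ee_pos: [576.5, 133.5, 71.5]
ee_rot: [0.0, 0.066, 0.998, 0.0]
contact_force: [-7.8, -1.1, 17.4]
grip_width: 24.9
grip_force: 37.4
```

Call:
carry_out(moves=[[[0, 0, 0], [0, 0, 0], 0.25], [[0, 0, 0], [0, 0, 0], 0], [[0, 0, 0], [0, 0, 0], 0], [[0, 0, 0], [0, 0, 0], 0]])

```text
time_s: 37.55
ee_pos: [576.4, 133.5, 70.5]
ee_rot: [-0.0, 0.066, 0.998, -0.0]
contact_force: [-0.6, -0.1, 0.3]
grip_width: 42.6
grip_force: 0.0
```

Call:
carry_out(moves=[[[0, 0, -0.02], [0, 0, 0], 0], [[0, 0, -0.045], [0, 0, 0], 0], [[0, 0, -0.045], [0, 0, 0], 0], [[0, 0, -0.045], [0, 0, 0], 0], [[0, 0, -0.025], [0, 0, 0], 0]])

```text
time_s: 38.05
ee_pos: [577.3, 133.4, 254.1]
ee_rot: [0.001, 0.066, 0.998, 0.001]
contact_force: [-0.1, -0.3, 0.5]
grip_width: 42.3
grip_force: 0.0
```

Call:
carry_out(moves=[[[0.025, 0, 0], [0, 0, 0], 0], [[0, 0, 0], [0, 0, 0], 0], [[0, 0, 0], [0, 0, 0], 0]])

```text
time_s: 38.35
ee_pos: [551.5, 137.1, 250.7]
ee_rot: [-0.0, 0.065, 0.998, 0.0]
contact_force: [0.1, -0.1, 0.7]
grip_width: 42.5
grip_force: 0.0
```

```bash
python3 - <<'E'
from fit import *
s=ctrl.state(); print(s['time_s'],s['ee_pos'],s['contact_force'])
ci,im=snap('wrist','w15.png')
for t in ('pack','probe','cell_green','cell_white','tray'): print(t,find('wrist',ci,t))
for t,P,g,z,y in (('pack',boxpts(-50,50,-30,30,0,48),[578,134,-.13],7,1),('probe',boxpts(-50,50,-13,13,0,18),[578,134,-.13],55,1),('cell_green',cyl(13,65),[587,211],7,0),('cell_white',cyl(13,65),[568,57],7,0)):
  for d in optics.outline_of('wrist',t)[:1]: print(t,d['p'],fit([(ci,d['region'].astype(np.float32))],P,g,z,y))
ci,im=snap('scene')
for t in ('pack','probe','cell_green','cell_white','lid_handle'): print(t,find('scene',ci,t))
E
```

```text
38.35 [551.47690096 137.11478847 250.66670453] [ 0.07279041 -0.0912295   0.70096586]
pack []
probe [(0.8, [579.1, 131.5, 54.6])]
cell_green [(0.97, [586.7, 212.7, 4.6])]
cell_white [(0.93, [568.4, 56.7, 3.4])]
tray []
pack 0.88 ([576.892, 133.44, -0.13], np.float64(0.44))
probe 0.76 ([576.331, 133.1, -0.111], np.float64(0.103))
cell_green 0.78 ([586.365, 211.124], np.float64(0.073))
cell_white 0.65 ([566.16, 57.17], np.float64(0.069))
pack [(0.97, [579.0, 126.1, 4.2])]
probe [(0.92, [576.4, 133.0, 55.5])]
cell_green [(0.7, [589.3, 211.6, 5.2])]
cell_white [(0.84, [565.0, 55.6, 9.5])]
lid_handle [(0.55, [559.0, -182.0, 122.0]), (0.2, [563.6, 58.1, 7.7])]
```

```bash
python3 - <<'E'
from h import *
from scipy.optimize import least_squares
s=ctrl.state(); ci=optics.camera_info('wrist'); r=rot(s['ee_rot']); off=r.inv().apply(np.array(ci['xyz'])-s['ee_pos']); dq=r.inv()*rot(ci['orientation'])
q=[1.91662070e-03,-6.39832153e-02,9.97949100e-01,-2.62375024e-04]; p=np.array([557.73,-179.15,254.58])
c=rot(q)*dq; cq=c.as_quat(); C=dict(ci,xyz=p+rot(q).apply(off),orientation=[cq[3],*cq[:3]])
uv=np.array([[226.5,175.5],[413.5,175.5],[407.5,321.5],[231.5,321.5],[320,219]])
L=np.array([[-121,-71,8],[-121,71,8],[1,71,8],[1,-71,8],[-95,0,36.]])
f=lambda p:(proj(C,R.from_euler('z',p[2]).apply(R.from_euler('y',p[3]).apply(L))+[p[0],p[1],83]).T-uv).ravel()
S=least_squares(f,[650,-166,.12,0]); print(S.x.round(3),S.fun.round(1))
E
```

```text
[ 6.48983e+02 -1.65404e+02  1.29000e-01 -2.10000e-02] [-1.6 -0.4  1.4 -0.3 -2.2  1.4  2.3  1.3  0.1 -1.4]
```

Lid angle ≈ 0 (shut). Everything checks out; handing in.

```bash
python3 -c "
from rig import ctrl
print(ctrl.close_job())"
```

```text
the job is handed in; nothing more can be done
None
```

The job is handed in, at about 38 s of the 136 s allowed: by my last camera measurements everything is in place, but the hand-in returned no verdict. The red cell is upright in the box with the lid shut; the green and white cells stand left and right of the pack, about 35 mm clear; the probe lies flat and centred on the pack, which shows no measurable movement.

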